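# Open a plaster dish mould and take a moisture reading inside it

### The job

The two-part plaster mould has been drying and its inside must be checked: lift the upper half off and set it down, same way up, in the middle of the bare plywood board. Then take the moisture probe from its wooden stand and press its sprung tip gently inside the pencilled ring on the sloping inner face of the mould, with the probe square to that face, until the tip is about half way in. Finish while still holding the probe pressed there, the gripper clear of the mould, and do not disturb the other things on the table.

Things in the scene. Friction and masses are not known exactly. Their poses are not given: they have to be found in the camera images.
- mould: heavy, immovable lower half of the plaster mould, 168 (x) x 140 (y) x 45 mm, origin centred on its underside. Cavity in its top: 128 x 100 mm at the rim, floor 44 x 50 mm at 25 mm above the table; its faces at the +x and -x sides slope at 25 degrees. A triangular key (legs 24 mm) stands 9 mm above the rim at each corner. Covered by the upper half at the start.
- ring: pencil ring, 18 mm across, on the sloping cavity face at the mould's +x side; origin at its centre on the plaster surface (mould frame 43, 0, 35 mm); its z axis is the outward normal of that sloping face (25 degrees from vertical, leaning towards the mould's -x). Hidden under the upper half at the start.
- cover: upper half, about 0.55 kg: octagonal plate 168 (x) x 140 (y) x 22 mm, cut corners 1.5 mm clear of the keys; origin centred on the plate's underside. Below it a flat-bottomed hump (64 x 58 mm) reaches 12 mm into the cavity; set down, it stands on this. Centred on top a cast grip rib 84 (x) x 38 (y) mm, parallel sides from 26 to 58 mm above the origin, over a low step 100 x 54 mm.
- board: bare plywood ware board, 190 (x) x 160 (y) x 15 mm, does not move, origin at the centre of its underside; mould and board may stand in either of two places
- stand: wooden block 74 x 74 x 60 mm with a vertical 22 mm through hole in its centre, does not move; origin at the centre of its underside
- probe: pocket moisture probe, 0.13 kg, upright in the stand, tip down; origin at its barrel's mouth, z axis along it to the top end. Steel barrel 20 mm across, z 0 to 36; flange 34 mm across, z 36 to 41, resting on the stand's top; grey handle 30 (x) x 24 (y) mm, flat sides, z 40 to 132, display on its -x side. The tip sticks out 20 mm below the origin when free.
- nose (a point): foremost point of the probe's sprung steel tip (8 mm in diameter, nearly flat end), on the probe's axis, 20 mm below its origin when free
- probe_tip (a joint): how far the sprung tip is pushed into the barrel, in m: 0 free, 0.016 at its stop; 1.2 N starts it moving and it stiffens by 0.3 N per mm (3.6 N at half way, 0.008, when the black ring round the tip reaches the barrel's mouth)
- tape_roll: roll of tape, 92 mm across, 48 high, lying flat, bystander; origin under its centre
- jar_oxide: small jar with grey lid, 50 mm across, 62 high, bystander; origin under its centre
- rib: oval wooden potter's rib, 64 x 100 x 8 mm, lying flat, bystander; origin under its centre

How it is judged (in metres and radians):
On the way, in this order (a step that is already met when the one before it is completed fails the run):
1. the upper half lies flat on the board, let go (horizontal distance between cover and board below 0.04 m and height (world z) of cover between 0.02 and 0.034 m and angle between cover's own z axis and vertical below 0.08 rad and contact force between cover and board above 1 N and contact force between the fingers and cover below 0.1 N and linear speed of cover below 0.02 m/s), for 0.3 s.
2. the probe has been lifted out of its stand and is held (height (world z) of probe above 0.075 m and contact force between the fingers and probe above 2 N and contact force between probe and stand below 0.1 N), for 0.2 s.
At the end, for the whole second after the job is handed in: Upper half flat on the board (centres within 40 mm, tilt < 0.08 rad), let go. Probe held still and clear of stand and upper half: nose within 8 mm of the ring's centre, axis within 0.12 rad of the face's normal, tip pushed in 4 to 12.5 mm, 1.5 to 8 N on the mould, gripper off the mould (all of step 1 and distance between nose and ring below 0.008 m and angle between the z axis of probe and the z axis of ring, either way round below 0.12 rad and value of joint probe_tip between 0.004 and 0.0125 m and contact force between probe and mould between 1.5 and 8 N and contact force between the fingers and probe above 2 N and contact force between probe and stand below 0.1 N and contact force between probe and cover below 0.1 N and contact force between each of the fingers, the arm and mould below 0.3 N and linear speed of probe below 0.02 m/s); the arm keeps its last pose, push and grip.
It fails at once if the probe is rammed into the plaster (over 15 N) (contact force between probe and mould above 15 N).
It fails at once if the upper half is tipped over (angle between cover's own z axis and vertical above 0.5 rad).
It fails at once if a bystander is pushed more than 25 mm (distance of any of tape_roll, jar_oxide, rib from where it was at the start of the episode above 0.025 m).
It also fails if it takes over 58 s, if anything falls off the work surface, if the arm or the gripper's body presses on something with over 40 N, if the wrist force passes 120 N, or if a joint passes its speed limit or range.

### The arm

A 6-joint arm with a two-finger parallel gripper is mounted at the origin on a cart in front of the work surface, level with it; the furniture and walls round the work are solid. World frame = base frame: x ahead of the robot, y to its left, z up, the work surface at z = 0. Lengths are in mm, angles in rad, forces in N, time in s.
With the tool pointing down it reaches from about 275 to 1000 mm from the base axis. Payload 8.4 kg.
Tool frame: the origin (TCP) lies at the very end of the fingers, on their centre line; the grasp point (between the pads) lies 19 mm behind it; z points along the fingers, y is the line along which they close (so a half turn about z gives the same grasp; the last joint's range is limited). The gripper opens to 85 mm and grips with 20 to 120 N. Pads are 22 mm wide; open, the fingers measure 114 mm over their backs; the gripper's body (76 mm by 85 mm) begins 54 mm behind the grasp point. The pads swing forward as they close: fully open they stand 13 mm farther back than shut.
Start: joints at [-1.346, 0.353, 1.633, -0, 1.155, -0.002], TCP at [140.536, -608.997, 205.481] pointing down, gripper open.
Joint ranges: [-2.63, 2.63], [-0.92, 2.1], [0.06, 2.66], [-1.3, 4.44], [0, 2.69], [-3.02, 3.02]. Speed limits (rad/s): [2.22, 2.22, 2.79, 3.14, 3.14, 3.14].

### API

Orientations are given as [roll, pitch, yaw] about the fixed x, y, z axes, in that order (R = Rz(yaw) Ry(pitch) Rx(roll)).
In Python, from rig import sensors, grab_frame, camera_params, order gives the robot as it stands. The module is installed in compiled form; this text tells all that it offers.
- The arm moves only by the tool move_arm, never from a script. Its argument "motion" is a list of rows, each a list of 7 numbers: the turn, a rotation vector about the tool's x, y, z in parts of the range, where 1.0 means 2 pi rad, then the shift along the tool's x, y, z in fractions of the full range, 1 being 1000 mm, then the finger opening in m, from 0 to 0.0854. A call has 1 to 8 rows; each row is the pose to reach, as a shift and turn from the pose commanded when the call began, along the tool's axes at that moment; what a row does not reach only later rows make up. A row lasts 1/8 s, in which the tool goes at most 62.5 mm and 10.7 degrees, less where a joint would pass 70% of its speed; a pose out of reach is approached as far as the arm can. Shift and turn numbers lie between -1 and 1, and a call with a number outside is refused. A call with a gripper value outside its range is refused whole. The fingers move at their own pace and stop on an object; "grip_force" is the grip in N (left out, the last holds). Time passes only in rows, so rows that repeat a pose let the fingers close. It gives the time, the measured TCP pose, the force, the opening and the grip force at its end, in the units of the state.
- sensors.sense(): the state, without advancing time (a new reading comes with each control period).
- grab_frame(name): name is "side" or "top" or "wrist"; returns (picture, depth): 480x640x3 uint8, red, green, blue; 480x640 float32, mm along the optical axis (not along the pixel's ray), 0 where there is no reading.
- camera_params(name): a dict with "camera_matrix" (3x3 intrinsics, pixels), "world_from_camera" (4x4, takes a point from camera to world coordinates). Camera axes: x right, y down, z forward; pixel columns grow to the right and rows downward; lengths in mm; the calibration is good to about 2 mm. A picture is of the moment at which its call begins: read the wrist's pose just before it. camera_params takes no time and is no camera call; for the wrist camera it gives the pose at the moment of the call.
- order.sign_off(): hands the job in; it is judged then, once.
The state is a dict: "clock": time; "qpos": joint angles; "qvel": joint speeds; "joint_efforts": joint torques, N m; "eef_pos": TCP position; "tcp_rot": TCP orientation; "contact_force": force on the tool from outside, world axes, zero at the start; "wrist_torque": the same for the moment, N m; "opening": opening from 0.0 (shut) to 1.0 (fully open); "grasp_force": force on a finger pad.
Only numpy, scipy, OpenCV 4.12 (cv2) and the standard library are available. Lean on these libraries where they do the work, as an engineer would, in place of code of your own. Each camera call takes 0.05 s, during which the arm holds its last target. There are 200 camera calls.

## Working session

There is one attempt and no reset: what is moved stays moved. The work goes in short steps, Python scripts to look and compute and a tool call to move; the robot and the scene stay as the last step left them, time stands still between calls to the robot, and variables do not carry over. Pictures are saved under pics/ and viewed, at most 12 in all, crops included, and the job is handed in when it is done.

Besides the shell and the picture viewer there is one more tool, called after "Emit:" in YAML: its name, and indented under it one key for each argument. move_arm: Moves the arm, as the interface text tells. Its arguments: {"type":"object","properties":{"motion":{"type":"array","items":{"type":"array","items":{"type":"number"}}},"grip_force":{"type":"number"}},"required":["motion"]}

```bash
mkdir -p pics
python3 - <<'E'
from rig import sensors, grab_frame, camera_params
import cv2, numpy as np
print(sensors.sense())
for n in ("top","side"):
    p,d=grab_frame(n); cv2.imwrite(f"pics/{n}0.png",p[:,:,::-1]); np.save(f"{n}0.npy",d)
    c=camera_params(n); print(n,np.array(c["camera_matrix"]).round(1).tolist(),np.array(c["world_from_camera"]).round(3).tolist())
E
```

```text
{'clock': 0.0, 'qpos': array([-1.34639896e+00,  3.53660602e-01,  1.63415828e+00, -1.42387762e-06,
        1.15519801e+00, -2.35372976e-03]), 'qvel': array([ 0.00053449, -0.00019037, -0.00099703,  0.00059782,  0.00091837,
       -0.00070378]), 'joint_efforts': array([ 1.99663100e-04, -6.05260706e+01, -3.42070019e+01,  1.03493844e-04,
        9.26958688e-03, -4.66259394e-06]), 'eef_pos': array([ 140.41845949, -608.48059525,  204.74360284]), 'tcp_rot': array([-3.14016842e+00, -2.05040633e-06,  2.26751674e-01]), 'contact_force': array([ 0.45441427, -0.47114114,  0.59859256]), 'wrist_torque': array([-0.03086101,  0.00276802, -0.02792399]), 'grasp_force': 0.0, 'opening': 0.9975797318416558}
top [[572.8, 0.0, 320.5], [0.0, 572.8, 248.0], [0.0, 0.0, 1.0]] [[0.0, -0.988, 0.157, 413.179], [-1.0, -0.002, -0.011, 170.316], [0.011, -0.157, -0.987, 977.556], [0.0, 0.0, 0.0, 1.0]]
side [[434.3, 0.0, 313.3], [0.0, 434.3, 234.7], [0.0, 0.0, 1.0]] [[0.82, 0.38, -0.427, 922.694], [0.571, -0.571, 0.59, -361.837], [-0.019, -0.728, -0.686, 647.883], [0.0, 0.0, 0.0, 1.0]]
```

View pics/top0.png

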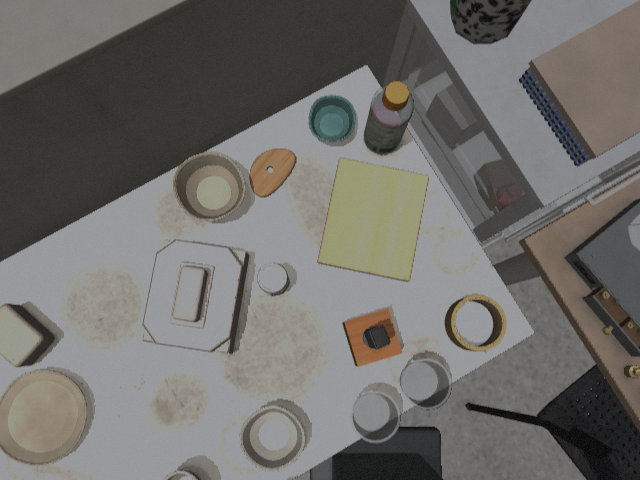

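View pics/side0.png

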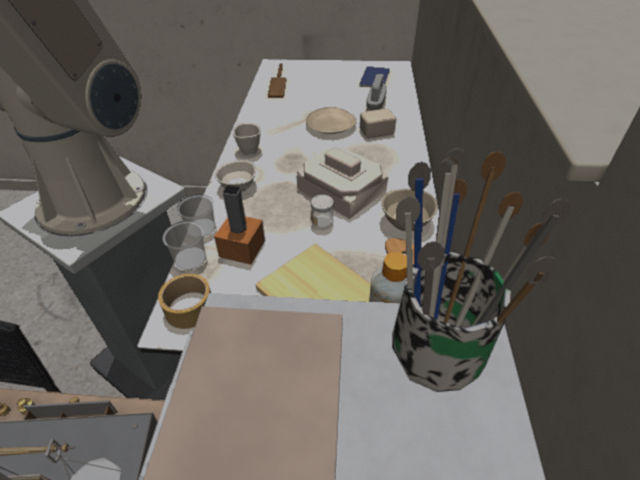

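The top view shows the closed mould around (197,296), the board (374,219), the stand with probe (374,336), the jar (273,279), the potter's rib (272,172) and the tape (478,322). The side view shows the same layout, with the probe upright in the stand. Next I'll measure them from both cameras' depth.

```bash
cat > h.py <<'E'
import numpy as np, cv2
from rig import sensors, grab_frame, camera_params
def cloud(n,d,c=None):
    c=c or camera_params(n); K=np.array(c["camera_matrix"]); T=np.array(c["world_from_camera"])
    v,u=np.mgrid[0:480,0:640]
    P=np.stack([(u-K[0,2])/K[0,0]*d,(v-K[1,2])/K[1,1]*d,d],-1)
    W=P@T[:3,:3].T+T[:3,3]; W[d<=0]=np.nan
    return W
def rect(W,c,r,z0,z1):
    Q=W.reshape(-1,3); m=(np.hypot(*(Q[:,:2]-c).T)<r)&(Q[:,2]>z0)&(Q[:,2]<z1); Q=Q[m]
    if len(Q)<10: return len(Q)
    (a,b),s,t=cv2.minAreaRect(Q[:,:2].astype(np.float32))
    return len(Q),"c",round(a,1),round(b,1),"size",np.round(s,1).tolist(),"ang",round(t,1),"zmed",round(float(np.median(Q[:,2])),1)
E
python3 - <<'E'
from h import *
px=dict(cover=(190,294),board=(374,219),stand=(352,330),probe=(374,337),jar=(273,279),plate=(160,300))
W=cloud("top",np.load("top0.npy")); S=cloud("side",np.load("side0.npy"))
for k,(u,v) in px.items(): print(k,W[v,u].round(1))
cc=W[294,190,:2]; b=W[219,374,:2]; s=W[337,374,:2]
for nm,X in(("top",W),("side",S)):
    print(nm,"rib",rect(X,cc,70,95,115)); print("plate",rect(X,cc,130,58,72)); print("board",rect(X,b,140,10,20))
    print("stand",rect(X,s,60,52,66)); print("probe",rect(X,s,50,145,165)); print("handle",rect(X,s,60,75,165)); print("jar",rect(X,W[279,273,:2],40,50,70))
    print("table",np.nanmedian(X[...,2][np.abs(X[...,2])<12]))
E
```

```text
cover [481.5 360.4  98.3]
board [617.   67.9  15.3]
stand [427.6 110.2  60.3]
probe [416.3  85.8 161. ]
jar [508.6 236.5  60.9]
plate [474.1 413.4  70. ]
top rib (1247, 'c', 484.1, 363.0, 'size', [37.4, 82.9], 'ang', 82.0, 'zmed', 99.0)
plate (7559, 'c', 480.3, 334.3, 'size', [200.9, 168.5], 'ang', 81.7, 'zmed', 67.1)
board (9979, 'c', 638.7, 64.6, 'size', [160.2, 228.3], 'ang', 78.3, 'zmed', 14.8)
stand (1737, 'c', 417.5, 77.3, 'size', [74.1, 74.2], 'ang', 16.9, 'zmed', 60.0)
probe (356, 'c', 417.6, 77.2, 'size', [30.0, 24.2], 'ang', 21.6, 'zmed', 157.8)
handle (450, 'c', 417.5, 77.3, 'size', [30.3, 24.5], 'ang', 22.1, 'zmed', 157.0)
jar (749, 'c', 512.1, 238.2, 'size', [48.5, 48.5], 'ang', 20.7, 'zmed', 61.9)
table 0.407831894321248
side rib (328, 'c', 486.8, 362.6, 'size', [37.6, 83.3], 'ang', 82.1, 'zmed', 98.5)
plate (2002, 'c', 482.4, 334.6, 'size', [198.5, 168.8], 'ang', 79.3, 'zmed', 66.6)
board (3958, 'c', 615.4, 69.2, 'size', [160.2, 179.1], 'ang', 78.3, 'zmed', 14.8)
stand (791, 'c', 418.6, 77.5, 'size', [76.0, 76.9], 'ang', 17.2, 'zmed', 59.6)
probe (204, 'c', 420.0, 76.3, 'size', [28.6, 23.6], 'ang', 18.3, 'zmed', 156.2)
handle (711, 'c', 419.2, 75.8, 'size', [31.3, 25.3], 'ang', 21.3, 'zmed', 125.0)
jar (340, 'c', 514.2, 237.4, 'size', [47.3, 48.8], 'ang', 34.0, 'zmed', 61.1)
table -0.06229438711665125
```

Run:
```python
import cv2,numpy as np
p=cv2.imread("pics/top0.png")
a=cv2.resize(p[225:365,130:290],None,fx=3,fy=3,interpolation=2);b=cv2.resize(p[290:380,330:420],None,fx=3.4,fy=3.4,interpolation=2)
h=max(a.shape[0],b.shape[0]);f=lambda i:cv2.copyMakeBorder(i,0,h-i.shape[0],0,0,0)
cv2.imwrite("pics/crop0.png",np.hstack([f(a),f(b)]))
```

```text
(no output)
```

View pics/crop0.png

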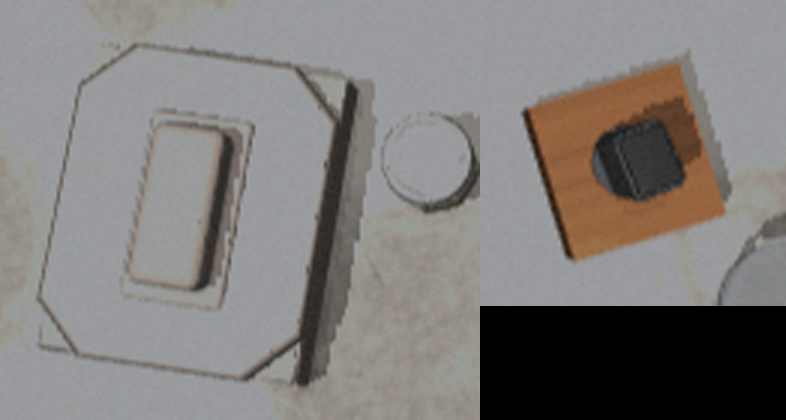

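The crop shows the cover's rib with its long axis along the mould's x, at about -8° in world, and the stand with the probe handle's top at crop position (655,160). I'll refine the board centre and the rib profile, and work out the approach.

```bash
cat >> h.py <<'E'
from scipy.spatial.transform import Rotation as Ro
def plan(pos,R,wait=""):
    """turn and shift (tool axes) from the measured pose to world pos (mm), rotation R"""
    s=sensors.sense(); R0=Ro.from_euler("xyz",s["tcp_rot"])
    print("t",round(s["clock"],2),"at",s["eef_pos"].round(1),"turn",(R0.inv()*R).as_rotvec().round(4),"shift",(R0.inv().apply(np.array(pos)-s["eef_pos"])/1000).round(4),"q",s["qpos"].round(2))
def down(yaw): return Ro.from_euler("xyz",[np.pi,0,np.radians(yaw)])
E
python3 - <<'E'
from h import *
W=cloud("top",np.load("top0.npy")); S=cloud("side",np.load("side0.npy"))
for n,X in(("top",W),("side",S)):
    p=cv2.imread(f"pics/{n}0.png"); hsv=cv2.cvtColor(p,cv2.COLOR_BGR2HSV)
    Y=X.copy(); Y[~((hsv[...,0]>20)&(hsv[...,0]<36)&(hsv[...,1]>60))]=np.nan
    print("board",rect(Y,np.array([617,68]),130,9,21))
    u=np.array([np.cos(np.radians(-8)),np.sin(np.radians(-8))]); w=np.array([-u[1],u[0]])
    D=X[...,:2]-np.array([485,363]); a=D@u; b=D@w
    for lo,hi in((-45,-35),(-15,15),(35,45)):
        for bl,bh in((-26,-21),(-12,12),(21,26)):
            z=X[...,2][(a>lo)&(a<hi)&(b>bl)&(b<bh)]; print(lo,bl,len(z),np.nanpercentile(z,[10,50,90]).round(1) if len(z) else "")
plan([485,363,220],down(-8))
plan([485,363,220],down(172))
E
```

```text
board (4481, 'c', 632.6, 65.5, 'size', [157.5, 215.9], 'ang', 78.2, 'zmed', 14.8)
-45 -26 20 [69.1 70.8 72.9]
-45 -12 104 [ 71.5  97.9 100.1]
-45 21 13 [69.3 71.5 72.7]
-15 -26 60 [69.  70.7 72.7]
-15 -12 305 [ 97.3  99.4 101.3]
-15 21 9 [71.4 72.2 73.3]
35 -26 18 [68.6 70.8 73.2]
35 -12 75 [71.  97.  99.3]
35 21 6 [70.6 72.4 73.1]
board (3808, 'c', 616.7, 69.5, 'size', [156.2, 176.9], 'ang', 78.5, 'zmed', 14.8)
-45 -26 9 [66.5 69.3 71.1]
-45 -12 10 [97.3 98.1 98.9]
-45 21 0 
-15 -26 29 [66.  69.9 71.5]
-15 -12 79 [ 97.4  99.  100. ]
-15 21 0 
35 -26 8 [67.4 68.4 71.2]
35 -12 92 [71.7 87.3 98. ]
35 21 4 [71.5 71.6 72.2]
t 0.1 at [ 140.4 -608.5  204.8] turn [-1.300e-03  2.000e-04  3.664e-01] shift [ 0.5542 -0.8692 -0.0141] q [-1.35  0.35  1.63 -0.    1.16 -0.  ]
t 0.1 at [ 140.4 -608.5  204.8] turn [-3.0000e-04 -1.8000e-03 -2.7752e+00] shift [ 0.5542 -0.8692 -0.0141] q [-1.35  0.35  1.63 -0.    1.16 -0.  ]
```

The rows are not in the units I measure in: turns go in shares of 2 pi rad. I convert before sending: 0.366 rad is 0.0583.

Emit:
move_arm:
  motion:
    - [0, 0, 0.0583, 0.554, -0.869, -0.06, 0.085]
    - [0, 0, 0.0583, 0.554, -0.869, -0.06, 0.085]
    - [0, 0, 0.0583, 0.554, -0.869, -0.06, 0.085]
    - [0, 0, 0.0583, 0.554, -0.869, -0.06, 0.085]
    - [0, 0, 0.0583, 0.554, -0.869, -0.06, 0.085]
    - [0, 0, 0.0583, 0.554, -0.869, -0.06, 0.085]
    - [0, 0, 0.0583, 0.554, -0.869, -0.06, 0.085]
    - [0, 0, 0.0583, 0.554, -0.869, -0.06, 0.085]

```text
clock: 1.1
eef_pos: [307.5, -136.7, 234.8]
tcp_rot: [3.141, -0.001, -0.14]
contact_force: [1.4, 0.2, -0.1]
opening: 1.0
grasp_force: 0.0
```

Run:
```python
from h import *
plan([485,363,220],down(-8))
c=camera_params("top"); K=np.array(c["camera_matrix"]); T=np.array(c["world_from_camera"])
P=[]
for u,v in((340,157.5),(428,176.5),(409.5,280),(319,262)):
    r=T[:3,:3]@np.linalg.solve(K,[u,v,1]); P.append((T[:3,3]+r*(15-T[2,3])/r[2])[:2])
P=np.array(P); print(P.round(1),P.mean(0),[np.linalg.norm(P[i]-P[i-1]).round(1) for i in range(4)])
```

```text
t 1.1 at [ 307.5 -136.7  234.8] turn [ 0.0002 -0.0008 -0.0004] shift [ 0.106  -0.5196  0.0148] q [-0.42 -0.17  2.15  0.    1.16  1.29]
[[726.6 125.7]
 [692.8 -27.3]
 [512.    9.3]
 [542.4 162.3]] [618.46660022  67.50349523] [np.float64(187.7), np.float64(156.7), np.float64(184.5), np.float64(155.9)]
```

Emit:
move_arm:
  motion:
    - [0, 0, 0, 0.106, -0.52, 0.015, 0.085]
    - [0, 0, 0, 0.106, -0.52, 0.015, 0.085]
    - [0, 0, 0, 0.106, -0.52, 0.015, 0.085]
    - [0, 0, 0, 0.106, -0.52, 0.015, 0.085]
    - [0, 0, 0, 0.106, -0.52, 0.015, 0.085]
    - [0, 0, 0, 0.106, -0.52, 0.015, 0.085]
    - [0, 0, 0, 0.106, -0.52, 0.015, 0.085]
    - [0, 0, 0, 0.106, -0.52, 0.015, 0.085]

```text
clock: 2.1
eef_pos: [474.4, 334.7, 220.0]
tcp_rot: [3.141, 0.0, -0.139]
contact_force: [0.9, 0.5, 1.1]
opening: 0.998
grasp_force: 0.0
```

Emit:
move_arm:
  motion:
    - [0, 0, 0, 0, 0, 0, 0.085]
    - [0, 0, 0, 0, 0, 0, 0.085]
    - [0, 0, 0, 0, 0, 0, 0.085]

```text
clock: 2.48
eef_pos: [473.8, 331.4, 220.4]
tcp_rot: [3.141, 0.0, -0.14]
contact_force: [0.3, -0.7, -0.6]
opening: 0.996
grasp_force: 0.0
```

Run:
```python
from h import *
c=camera_params("wrist"); plan([485,363,76],down(-8))
p,d=grab_frame("wrist"); cv2.imwrite("pics/w1.png",p[:,:,::-1]); np.save("w1.npy",d)
W=cloud("wrist",d,c)
print(rect(W,np.array([485,363]),70,92,115),rect(W,np.array([485,363]),90,69.5,75))
Q=W.reshape(-1,3); print(np.nanpercentile(Q[:,2],[5,50,95]), np.array(c["world_from_camera"]).round(2).tolist())
```

```text
t 2.48 at [473.8 331.4 220.4] turn [ 0.0005  0.0003 -0.0004] shift [ 0.0068 -0.0329  0.1444] q [ 0.61  0.27  1.72 -0.    1.16  2.32]
(5561, 'c', 484.1, 363.1, 'size', [38.2, 82.5], 'ang', 81.2, 'zmed', 99.6) (2788, 'c', 484.0, 362.4, 'size', [132.4, 158.2], 'ang', 79.9, 'zmed', 71.6)
[ -0.43071159   1.76626688 316.49429309] [[-0.14, -0.94, -0.32, 556.87], [-0.99, 0.13, 0.05, 319.38], [-0.0, 0.33, -0.95, 389.64], [0.0, 0.0, 0.0, 1.0]]
```

View pics/w1.png

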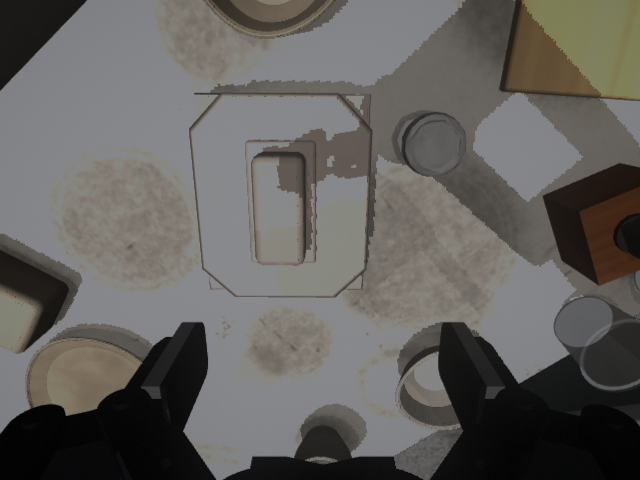

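The wrist view shows the cover's rib at (279,208), and its depth puts the rib at (484,363), which matches the other two views. Next I go down over it.

To row units: 0.007 rad is 0.0011.

Emit:
move_arm:
  motion:
    - [0, 0, 0.0011, 0.006, -0.033, 0.03, 0.085]
    - [0, 0, 0.0011, 0.006, -0.033, 0.08, 0.085]
    - [0, 0, 0.0011, 0.006, -0.033, 0.11, 0.085]
    - [0, 0, 0.0011, 0.006, -0.033, 0.13, 0.085]
    - [0, 0, 0.0011, 0.006, -0.033, 0.144, 0.085]
    - [0, 0, 0.0011, 0.006, -0.033, 0.144, 0.085]
    - [0, 0, 0.0011, 0.006, -0.033, 0.144, 0.085]
  grip_force: 60

```text
clock: 3.4
eef_pos: [485.3, 364.6, 77.4]
tcp_rot: [-3.141, -0.001, -0.146]
contact_force: [0.1, 0.1, 0.8]
opening: 0.99
grasp_force: 0.0
```

Emit:
move_arm:
  motion:
    - [0, 0, 0, 0, 0, 0, 0.06]
    - [0, 0, 0, 0, 0, 0, 0.045]
    - [0, 0, 0, 0, 0, 0, 0.03]
    - [0, 0, 0, 0, 0, 0, 0.03]
    - [0, 0, 0, 0, 0, 0, 0.03]
    - [0, 0, 0, 0, 0, 0, 0.03]
  grip_force: 60

```text
clock: 4.15
eef_pos: [484.7, 364.5, 76.4]
tcp_rot: [-3.142, -0.0, -0.146]
contact_force: [0.7, -0.0, -0.3]
opening: 0.349
grasp_force: 0.0
```

Run:
```python
from h import *
print(sensors.sense())
p,d=grab_frame("side"); cv2.imwrite("pics/s2.png",cv2.resize(p[120:230,260:440,::-1],None,fx=4,fy=4,interpolation=2))
```

```text
{'clock': 4.15, 'qpos': array([6.42272631e-01, 4.71116278e-01, 1.77684260e+00, 1.30383293e-05,
       8.93614595e-01, 2.35921501e+00]), 'qvel': array([ 2.42026176e-04, -1.24911214e-03,  4.74503422e-05, -5.20560535e-04,
       -3.20891624e-04, -2.83715943e-03]), 'joint_efforts': array([ 4.82920252e-03, -6.23605013e+01, -2.78533548e+01,  1.66168352e-04,
        1.34173511e-03, -9.18677785e-06]), 'eef_pos': array([484.6949724 , 364.46966646,  76.39967683]), 'tcp_rot': array([-3.14157189e+00, -6.31502588e-06, -1.46154224e-01]), 'contact_force': array([ 0.69716989, -0.02708415, -0.25629325]), 'wrist_torque': array([ 0.02128559,  0.01437214, -0.0164135 ]), 'grasp_force': 0.0, 'opening': 0.34945154397600336}
```

View pics/s2.png

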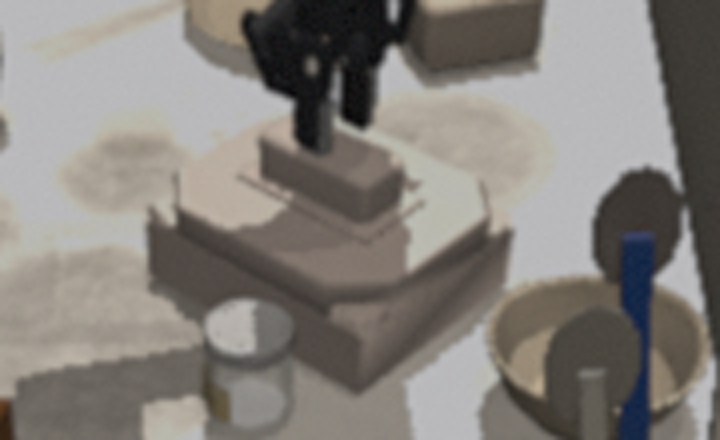

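The crop shows the fingertips at (315,150) and (355,125), which looks just above the rib's top. The opening went to 30 mm with no force, so they missed the rib. I'll measure the fingertips in depth.

Run:
```python
from h import *
for n in ("side","top"):
    p,d=grab_frame(n); W=cloud(n,d); g=p.max(2)
    m=(g<70)&(np.hypot(W[...,0]-484,W[...,1]-363)<110)&(W[...,2]>60)
    Q=W[m]; print(n,len(Q))
    for z in range(70,190,6):
        q=Q[(Q[:,2]>=z)&(Q[:,2]<z+6)]
        if len(q): print(z,len(q),q.min(0).round(),q.max(0).round())
    if n=="side":
        v,u=np.where(m); print("lowest px",v.max(),u[v.argmax()],W[v.max()-1,u[v.argmax()]])
        for x,y in((339,155),(349,148)): print((x,y),W[y-2:y+2,x].round(0).tolist())
    print("rib",rect(W,np.array([484,363]),60,92,103))
```

```text
side 3099
100 6 [478. 343. 105.] [494. 381. 106.]
106 25 [481. 338. 106.] [499. 382. 112.]
112 37 [478. 337. 112.] [501. 383. 118.]
118 35 [479. 335. 118.] [501. 384. 124.]
124 35 [479. 337. 124.] [501. 383. 130.]
130 38 [477. 336. 130.] [500. 386. 136.]
136 36 [478. 334. 136.] [499. 389. 142.]
142 23 [484. 335. 142.] [502. 384. 148.]
148 68 [476. 318. 148.] [507. 407. 154.]
154 78 [470. 314. 154.] [506. 414. 160.]
160 54 [468. 313. 160.] [506. 416. 166.]
166 85 [469. 311. 166.] [507. 413. 172.]
172 96 [468. 307. 172.] [508. 418. 178.]
178 93 [467. 305. 178.] [507. 421. 184.]
184 82 [469. 302. 184.] [507. 419. 190.]
lowest px 157 337 [487.60192053 336.93586087 112.52145164]
(339, 155) [[490.0, 341.0, 119.0], [490.0, 342.0, 116.0], [490.0, 342.0, 113.0], [490.0, 341.0, 111.0]]
(349, 148) [[493.0, 378.0, 119.0], [492.0, 381.0, 114.0], [492.0, 381.0, 112.0], [493.0, 380.0, 110.0]]
rib (299, 'c', 486.4, 362.3, 'size', [40.3, 82.6], 'ang', 81.4, 'zmed', 97.9)
top 6446
70 3 [506. 340.  72.] [515. 342.  75.]
76 12 [500. 339.  76.] [519. 342.  81.]
82 7 [501. 340.  82.] [517. 342.  88.]
88 10 [502. 340.  89.] [518. 342.  93.]
94 3 [505. 341.  95.] [511. 342.  97.]
160 1 [491. 326. 163.] [491. 326. 163.]
166 2 [489. 323. 169.] [490. 323. 171.]
184 2 [465. 306. 189.] [488. 314. 190.]
rib (74, 'c', 515.2, 343.8, 'size', [24.6, 10.4], 'ang', 30.0, 'zmed', 97.7)
```

The fingertips really are at z≈105 while the TCP reads 76, so at this opening they stand about 29 mm behind it. I'll open, go down a further 25 mm and close again.

Emit:
move_arm:
  motion:
    - [0, 0, 0, 0, 0.001, 0, 0.06]
    - [0, 0, 0, 0, 0.001, 0, 0.085]
    - [0, 0, 0, 0, 0.001, 0, 0.085]
    - [0, 0, 0, 0, 0.001, 0.008, 0.085]
    - [0, 0, 0, 0, 0.001, 0.016, 0.085]
    - [0, 0, 0, 0, 0.001, 0.024, 0.085]
    - [0, 0, 0, 0, 0.001, 0.024, 0.085]
    - [0, 0, 0, 0, 0.001, 0.024, 0.085]

```text
clock: 5.3
eef_pos: [484.6, 363.5, 52.4]
tcp_rot: [3.142, 0.0, -0.146]
contact_force: [-1.0, 0.4, -0.7]
opening: 0.996
grasp_force: 0.0
```

Emit:
move_arm:
  motion:
    - [0, 0, 0, 0, 0, 0, 0.06]
    - [0, 0, 0, 0, 0, 0, 0.045]
    - [0, 0, 0, 0, 0, 0, 0.03]
    - [0, 0, 0, 0, 0, 0, 0.03]
    - [0, 0, 0, 0, 0, 0, 0.03]
    - [0, 0, 0, 0, 0, 0, 0.03]
  grip_force: 60

```text
clock: 6.05
eef_pos: [484.7, 363.4, 52.9]
tcp_rot: [-3.141, -0.0, -0.146]
contact_force: [-0.5, -1.8, 4.8]
opening: 0.428
grasp_force: 62.8
```

Run:
```python
from h import *
s=sensors.sense(); print(s["eef_pos"],s["contact_force"],s["opening"]*85.4,s["grasp_force"])
p,d=grab_frame("side"); W=cloud("side",d); g=p.max(2)
m=(g<70)&(np.hypot(W[...,0]-484,W[...,1]-363)<110)&(W[...,2]>60)
Q=W[m]
for z in range(60,130,6):
    q=Q[(Q[:,2]>=z)&(Q[:,2]<z+6)]
    if len(q): print(z,len(q),q.min(0).round(),q.max(0).round())
```

```text
[484.68787655 363.44582463  52.9117378 ] [-0.51840941 -1.8280768   4.83207529] 36.57022517497139 62.80206799507141
72 1 [467. 349.  74.] [467. 349.  74.]
78 8 [475. 339.  79.] [494. 345.  83.]
84 15 [475. 332.  84.] [495. 346.  89.]
90 23 [477. 332.  90.] [494. 341.  96.]
96 32 [475. 331.  96.] [501. 384. 102.]
102 36 [476. 331. 102.] [500. 386. 108.]
108 40 [476. 331. 108.] [501. 386. 114.]
114 28 [480. 331. 114.] [501. 388. 120.]
120 35 [480. 322. 120.] [504. 390. 126.]
126 65 [472. 312. 126.] [504. 412. 132.]
```

Gripped at 37 mm opening with 63 N. Next I lift straight up.

Emit:
move_arm:
  motion:
    - [0, 0, 0, 0, 0, -0.005, 0.03]
    - [0, 0, 0, 0, 0, -0.015, 0.03]
    - [0, 0, 0, 0, 0, -0.03, 0.03]
    - [0, 0, 0, 0, 0, -0.045, 0.03]
    - [0, 0, 0, 0, 0, -0.06, 0.03]
    - [0, 0, 0, 0, 0, -0.07, 0.03]
    - [0, 0, 0, 0, 0, -0.07, 0.03]
    - [0, 0, 0, 0, 0, -0.07, 0.03]
  grip_force: 80

```text
clock: 7.1
eef_pos: [484.2, 363.2, 122.0]
tcp_rot: [3.141, 0.001, -0.146]
contact_force: [-1.5, -0.1, -5.8]
opening: 0.425
grasp_force: 81.5
```

Run:
```python
from h import *
s=sensors.sense(); print(s["eef_pos"],s["contact_force"],s["wrist_torque"],s["opening"]*85.4,s["grasp_force"])
plan([618,67.5,123],down(-12))
for n in ("top","side"):
    p,d=grab_frame(n); cv2.imwrite(f"pics/{n}3.png",p[:,:,::-1]); np.save(f"{n}3.npy",d)
    print(rect(cloud(n,d),np.array([484,363]),110,128,142),np.nanmedian(cloud(n,d)[...,2][(cloud(n,d)[...,2]>125)&(cloud(n,d)[...,2]<145)]))
```

```text
[484.2114431  363.2122513  122.00298568] [-1.5038717  -0.13323539 -5.83470713] [-0.02616132 -0.00193952 -0.00464039] 36.29109489728651 81.4902663230896
t 7.1 at [484.2 363.2 122. ] turn [0.0005 0.0005 0.0633] shift [ 0.1754  0.2731 -0.0009] q [ 0.64  0.41  1.75 -0.    0.98  2.36]
(3507, 'c', 484.2, 364.0, 'size', [140.8, 167.9], 'ang', 81.6, 'zmed', 136.2) 136.14571284838996
(1850, 'c', 486.6, 363.0, 'size', [141.1, 168.1], 'ang', 81.8, 'zmed', 135.6) 135.8178222770801
```

View pics/side3.png

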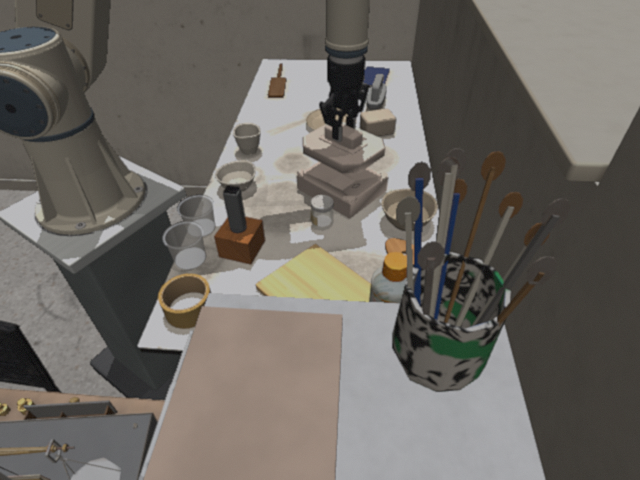

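The picture shows the cover hanging level, 69 mm up, clear of the mould. Next I carry it over the jar to above the board.

To row units: 0.063 rad is 0.01.

Emit:
move_arm:
  motion:
    - [0, 0, 0.0016, 0.015, 0.024, 0, 0.03]
    - [0, 0, 0.0032, 0.04, 0.065, 0, 0.03]
    - [0, 0, 0.0048, 0.068, 0.11, 0, 0.03]
    - [0, 0, 0.0064, 0.096, 0.155, 0, 0.03]
    - [0, 0, 0.008, 0.124, 0.2, 0, 0.03]
    - [0, 0, 0.0095, 0.148, 0.24, 0, 0.03]
    - [0, 0, 0.01, 0.164, 0.265, 0, 0.03]
    - [0, 0, 0.01, 0.17, 0.274, 0, 0.03]

```text
clock: 8.2
eef_pos: [613.1, 65.9, 121.8]
tcp_rot: [3.141, 0.001, -0.211]
contact_force: [-0.6, 1.0, -4.9]
opening: 0.425
grasp_force: 81.8
```

Emit:
move_arm:
  motion:
    - [0, 0, 0, 0, 0, 0, 0.03]
    - [0, 0, 0, 0, 0, 0.015, 0.03]
    - [0, 0, 0, 0, 0, 0.035, 0.03]
    - [0, 0, 0, 0, 0, 0.055, 0.03]
    - [0, 0, 0, 0, 0, 0.07, 0.03]
    - [0, 0, 0, 0, 0, 0.08, 0.03]
    - [0, 0, 0, 0, 0, 0.08, 0.03]

```text
clock: 9.07
eef_pos: [612.3, 67.6, 41.6]
tcp_rot: [3.141, 0.001, -0.209]
contact_force: [-0.1, 0.8, -5.6]
opening: 0.426
grasp_force: 81.7
```

Run:
```python
from h import *
s=sensors.sense(); print(s["eef_pos"],s["tcp_rot"],s["contact_force"],s["opening"]*85.4,s["grasp_force"])
for n in ("top","side"):
    p,d=grab_frame(n); cv2.imwrite(f"pics/{n}4.png",p[:,:,::-1]); np.save(f"{n}4.npy",d)
    print(rect(cloud(n,d),np.array([612,67]),110,50,65))
```

```text
[612.29878116  67.64570479  41.55337307] [ 3.14116696e+00  1.34790927e-03 -2.09136040e-01] [-0.14374533  0.76377081 -5.56484953] 36.38765077928837 81.66923761367798
(2166, 'c', 600.9, 79.4, 'size', [139.0, 149.1], 'ang', 71.0, 'zmed', 55.5)
(2906, 'c', 613.5, 68.4, 'size', [141.3, 169.3], 'ang', 78.1, 'zmed', 56.2)
```

The plate top is at 56, which leaves about 7 mm to go. I'll lower it slowly, then open.

Emit:
move_arm:
  motion:
    - [0, 0, 0, 0, 0, 0.002, 0.03]
    - [0, 0, 0, 0, 0, 0.004, 0.03]
    - [0, 0, 0, 0, 0, 0.006, 0.03]
    - [0, 0, 0, 0, 0, 0.007, 0.03]
    - [0, 0, 0, 0, 0, 0.007, 0.03]

```text
clock: 9.8
eef_pos: [612.7, 67.6, 35.3]
tcp_rot: [3.142, 0.0, -0.209]
contact_force: [0.3, -0.1, -6.1]
opening: 0.427
grasp_force: 81.7
```

Emit:
move_arm:
  motion:
    - [0, 0, 0, 0, 0, 0.0007, 0.03]
    - [0, 0, 0, 0, 0, 0.0014, 0.03]
    - [0, 0, 0, 0, 0, 0.002, 0.03]
    - [0, 0, 0, 0, 0, 0.002, 0.03]

```text
clock: 10.3
eef_pos: [613.0, 67.6, 35.0]
tcp_rot: [-3.141, -0.0, -0.209]
contact_force: [-5.3, -0.4, 11.3]
opening: 0.427
grasp_force: 84.2
```

Emit:
move_arm:
  motion:
    - [0, 0, 0, 0, 0, -0.0007, 0.036]
    - [0, 0, 0, 0, 0, -0.0007, 0.045]
    - [0, 0, 0, 0, 0, -0.0007, 0.06]
    - [0, 0, 0, 0, 0, -0.0007, 0.085]
    - [0, 0, 0, 0, 0, -0.0007, 0.085]
    - [0, 0, 0, 0, 0, -0.02, 0.085]
    - [0, 0, 0, 0, 0, -0.06, 0.085]
    - [0, 0, 0, 0, 0, -0.12, 0.085]

```text
clock: 11.3
eef_pos: [611.8, 67.5, 154.5]
tcp_rot: [3.141, 0.002, -0.209]
contact_force: [1.0, -0.3, 0.2]
opening: 0.998
grasp_force: 0.0
```

Emit:
move_arm:
  motion:
    - [0, 0, 0, 0, 0, -0.06, 0.085]
    - [0, 0, 0, 0, 0, -0.12, 0.085]
    - [0, 0, 0, 0, 0, -0.17, 0.085]
    - [0, 0, 0, 0, 0, -0.17, 0.085]

```text
clock: 11.8
eef_pos: [614.9, 67.8, 329.9]
tcp_rot: [-3.139, -0.009, -0.209]
contact_force: [-0.1, 0.8, 0.4]
opening: 0.993
grasp_force: 0.0
```

Run:
```python
from h import *
print(sensors.sense()["contact_force"])
for n in ("top","side"):
    p,d=grab_frame(n); cv2.imwrite(f"pics/{n}5.png",p[:,:,::-1]); np.save(f"{n}5.npy",d); W=cloud(n,d)
    print("cover",rect(W,np.array([612,67]),110,42,60),"rib",rect(W,np.array([612,67]),60,75,90))
    print("stand",rect(W,np.array([418,77]),60,52,66),"probe",rect(W,np.array([418,77]),50,140,165))
    print("mould",rect(W,np.array([484,363]),125,40,60), "keys", rect(W,np.array([484,363]),125,50,60))
p=cv2.imread("pics/top5.png"); q=cv2.imread("pics/side5.png")
a=cv2.resize(p[225:365,130:290],None,fx=2.5,fy=2.5,interpolation=2); b=cv2.resize(q[150:290,280:440],None,fx=2.5,fy=2.5,interpolation=2)
cv2.imwrite("pics/crop5.png",np.hstack([a,b]))
plan([418,77,230],down(21.5))
```

```text
[-0.08754005  0.81436757  0.40801391]
cover (6411, 'c', 612.7, 68.8, 'size', [139.9, 169.0], 'ang', 78.2, 'zmed', 48.9) rib (1166, 'c', 612.4, 69.0, 'size', [38.0, 84.3], 'ang', 78.2, 'zmed', 80.3)
stand (1738, 'c', 417.6, 77.4, 'size', [73.9, 74.2], 'ang', 16.8, 'zmed', 59.9) probe (365, 'c', 417.5, 77.4, 'size', [30.2, 23.9], 'ang', 21.7, 'zmed', 157.7)
mould (5508, 'c', 500.6, 335.0, 'size', [192.3, 208.7], 'ang', 81.6, 'zmed', 44.9) keys (473, 'c', 501.1, 334.1, 'size', [190.5, 207.4], 'ang', 81.4, 'zmed', 53.9)
cover (3308, 'c', 613.4, 68.2, 'size', [140.9, 169.2], 'ang', 77.6, 'zmed', 49.0) rib (733, 'c', 613.6, 67.8, 'size', [38.1, 83.2], 'ang', 77.9, 'zmed', 80.4)
stand (789, 'c', 418.5, 77.5, 'size', [75.9, 76.7], 'ang', 17.0, 'zmed', 59.6) probe (243, 'c', 419.5, 76.6, 'size', [29.8, 24.8], 'ang', 22.1, 'zmed', 154.0)
mould (1654, 'c', 502.0, 343.6, 'size', [175.8, 207.4], 'ang', 80.8, 'zmed', 44.6) keys (147, 'c', 502.4, 341.9, 'size', [173.4, 206.7], 'ang', 81.5, 'zmed', 53.2)
t 11.9 at [612.7  67.6 324.6] turn [-0.     -0.0017 -0.5845] shift [-0.1925  0.0313  0.0943] q [ 0.11  0.25  1.51 -0.    1.38  1.89]
```

View pics/crop5.png

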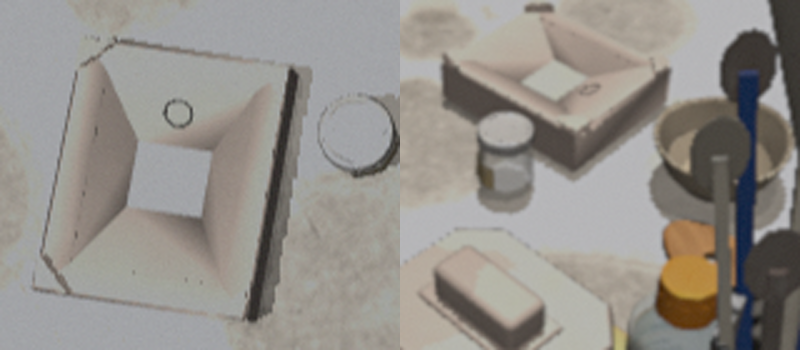

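The crops show the opened mould with the pencil ring at crop (178,113), i.e. top-view pixel (201,270), on the far side, so the mould's +x points along -8.3° in world. The cover lies flat on the board (plate top 49, so origin 27) at (613,68). Next I move above the probe and measure the ring at the same time.

To row units: -0.588 rad is -0.0936.

Emit:
move_arm:
  motion:
    - [0, 0, -0.0239, -0.04, 0.006, 0.02, 0.085]
    - [0, 0, -0.0477, -0.09, 0.014, 0.04, 0.085]
    - [0, 0, -0.0716, -0.14, 0.022, 0.07, 0.085]
    - [0, 0, -0.0936, -0.18, 0.029, 0.1, 0.085]
    - [0, 0, -0.0936, -0.193, 0.031, 0.124, 0.085]
    - [0, 0, -0.0936, -0.193, 0.031, 0.124, 0.085]
    - [0, 0, -0.0936, -0.193, 0.031, 0.124, 0.085]

```text
clock: 12.78
eef_pos: [418.5, 77.4, 199.9]
tcp_rot: [3.141, -0.0, 0.379]
contact_force: [0.0, 0.6, 0.1]
opening: 0.998
grasp_force: 0.0
```

Run:
```python
from h import *
plan([417.6,77.3,78],down(21.7))
# ring: triangulate from top and side pixels, depth, and face plane
px=dict(top=(201.2,270.2),side=(356,185.2)); A=[];b=[]
for n,(u,v) in px.items():
    c=camera_params(n); K=np.array(c["camera_matrix"]); T=np.array(c["world_from_camera"])
    r=T[:3,:3]@np.linalg.solve(K,[u,v,1]); r/=np.linalg.norm(r); M=np.eye(3)-np.outer(r,r); A.append(M); b.append(M@T[:3,3])
    W=cloud(n,np.load(f"{n}5.npy")); print(n,"depth pt",W[round(v)-1:round(v)+2,round(u)-1:round(u)+2].reshape(-1,3).mean(0).round(1))
    Q=W.reshape(-1,3); y=np.radians(-8.3); ux=np.array([np.cos(y),np.sin(y)]); D=Q[:,:2]-[484.3,363.3]; a=D@ux; w=D@[-ux[1],ux[0]]
    m=(a>28)&(a<58)&(np.abs(w)<22); P=Q[m&np.isfinite(Q[:,2])]; C,*_=np.linalg.lstsq(np.c_[P[:,:2]-[526.8,357.1],np.ones(len(P))],P[:,2],rcond=None)
    nr=np.array([-C[0],-C[1],1]); nr/=np.linalg.norm(nr); print(len(P),"z at pred ring",C[2].round(1),"normal",nr.round(3),"tilt",np.degrees(np.arccos(nr[2])).round(1),"az",np.degrees(np.arctan2(nr[1],nr[0])).round(1))
print("triang",np.linalg.solve(sum(A),sum(b)).round(1))
# mould outline, jar excluded
W=cloud("top",np.load("top5.npy")); W[np.hypot(W[...,0]-513,W[...,1]-238)<40]=np.nan
print("mould",rect(W,np.array([484,363]),125,40,60))
```

```text
t 12.78 at [418.5  77.4 199.9] turn [ 0.0001 -0.0004 -0.0001] shift [-0.0009 -0.0002  0.1219] q [ 0.18  0.04  2.04 -0.    1.06  1.37]
top depth pt [526.1 357.5  34.5]
498 z at pred ring 35.5 normal [-0.411  0.059  0.91 ] tilt 24.5 az 171.8
side depth pt [527.8 358.8  35.5]
85 z at pred ring 34.9 normal [-0.414  0.068  0.908] tilt 24.8 az 170.7
triang [526.8 358.   34.7]
mould (5462, 'c', 504.4, 360.6, 'size', [140.5, 208.7], 'ang', 81.6, 'zmed', 44.8)
```

The ring is at (526.6, 357.7, 34.9), and the fitted face normal has a tilt of 24.7° and an azimuth of 171.5°. Both match the text. Next I go down on the probe and grip it.

Emit:
move_arm:
  motion:
    - [0, 0, 0, -0.001, 0, 0.03, 0.085]
    - [0, 0, 0, -0.001, 0, 0.06, 0.085]
    - [0, 0, 0, -0.001, 0, 0.085, 0.085]
    - [0, 0, 0, -0.001, 0, 0.105, 0.085]
    - [0, 0, 0, -0.001, 0, 0.117, 0.085]
    - [0, 0, 0, -0.001, 0, 0.122, 0.085]
    - [0, 0, 0, -0.001, 0, 0.122, 0.085]

```text
clock: 13.65
eef_pos: [417.1, 77.0, 77.7]
tcp_rot: [3.142, -0.0, 0.379]
contact_force: [-0.3, 0.4, -0.2]
opening: 0.99
grasp_force: 0.0
```

Emit:
move_arm:
  motion:
    - [0, 0, 0, 0, 0, 0, 0.06]
    - [0, 0, 0, 0, 0, 0, 0.04]
    - [0, 0, 0, 0, 0, 0, 0.03]
    - [0, 0, 0, 0, 0, 0, 0.022]
    - [0, 0, 0, 0, 0, 0, 0.015]
    - [0, 0, 0, 0, 0, 0, 0.015]
    - [0, 0, 0, 0, 0, 0, 0.015]
  grip_force: 45

```text
clock: 14.52
eef_pos: [416.9, 77.0, 77.7]
tcp_rot: [3.141, -0.0, 0.379]
contact_force: [-1.2, -1.4, 5.3]
opening: 0.276
grasp_force: 43.9
```

Run:
```python
from h import *
s=sensors.sense(); print(s["eef_pos"],s["contact_force"],s["opening"]*85.4,s["grasp_force"])
```

```text
[416.85339731  76.99883515  77.68365627] [-1.18236741 -1.36828348  5.33547114] 23.54186129714519 43.860796093940735
```

Emit:
move_arm:
  motion:
    - [0, 0, 0, 0, 0, -0.005, 0.015]
    - [0, 0, 0, 0, 0, -0.02, 0.015]
    - [0, 0, 0, 0, 0, -0.04, 0.015]
    - [0, 0, 0, 0, 0, -0.06, 0.015]
    - [0, 0, 0, 0, 0, -0.08, 0.015]
    - [0, 0, 0, 0, 0, -0.105, 0.015]
    - [0, 0, 0, 0, 0, -0.12, 0.015]
    - [0, 0, 0, 0, 0, -0.12, 0.015]

```text
clock: 15.52
eef_pos: [417.2, 77.1, 198.1]
tcp_rot: [3.141, -0.002, 0.379]
contact_force: [0.6, -0.6, -2.4]
opening: 0.281
grasp_force: 44.1
```

Run:
```python
from h import *
s=sensors.sense(); print(s["eef_pos"],s["tcp_rot"],s["contact_force"],s["opening"]*85.4,s["grasp_force"])
P={}
for n in ("top","side"):
    p,d=grab_frame(n); cv2.imwrite(f"pics/{n}6.png",p[:,:,::-1]); np.save(f"{n}6.npy",d)
W=cloud("side",d); g=cv2.imread("pics/side6.png")
v,u=np.where(np.hypot(W[...,0]-417,W[...,1]-77)<40); print("rows",v.min(),v.max(),u.min(),u.max())
Q=W.reshape(-1,3); Q=Q[np.hypot(Q[:,0]-417,Q[:,1]-77)<40]
for z in range(60,300,6):
    q=Q[(Q[:,2]>=z)&(Q[:,2]<z+6)]
    if len(q): print(z,len(q),q.min(0).round(),q.max(0).round())
cv2.imwrite("pics/crop6.png",cv2.resize(g[130:280,180:300],None,fx=4,fy=4,interpolation=2))
yaw=np.radians(-8.4); n=np.array([-np.sin(np.radians(25))*np.cos(yaw),-np.sin(np.radians(25))*np.sin(yaw),np.cos(np.radians(25))])
R=Ro.from_rotvec(np.radians(-25)*np.array([-np.sin(yaw),np.cos(yaw),0]))*down(21.7)
print("toolz",R.apply([0,0,1]).round(3),"-n",-n.round(3))
ring=np.array([526.6,357.7,34.9]); print(ring+n*(73.7+60)); plan(ring+n*(73.7+60),R)
```

```text
[417.19570595  77.12909965 198.1332846 ] [ 3.14128885e+00 -1.84059009e-03  3.78795992e-01] [ 0.62908955 -0.60561808 -2.41703357] 24.009000939309196 44.10696029663086
rows 0 262 167 260
60 266 [380.  38.  60.] [456. 114.  64.]
120 1 [420.  77. 124.] [420.  77. 124.]
126 11 [416.  74. 126.] [422.  81. 132.]
132 11 [416.  74. 132.] [422.  80. 137.]
138 5 [418.  73. 138.] [421.  78. 140.]
144 15 [415.  68. 145.] [428.  86. 150.]
150 28 [411.  67. 150.] [429.  82. 156.]
156 30 [415.  67. 156.] [428.  81. 162.]
162 27 [411.  68. 162.] [428.  84. 168.]
168 28 [411.  67. 168.] [429.  83. 173.]
174 7 [425.  64. 174.] [432.  86. 180.]
180 70 [407.  60. 180.] [436.  91. 186.]
186 44 [409.  62. 186.] [435.  88. 192.]
192 58 [410.  63. 192.] [435.  92. 198.]
198 53 [410.  61. 198.] [436.  91. 204.]
204 56 [409.  61. 204.] [436.  90. 210.]
210 55 [410.  62. 210.] [436.  92. 216.]
216 39 [410.  62. 216.] [436.  92. 222.]
222 42 [416.  58. 222.] [436.  92. 228.]
228 48 [420.  53. 228.] [436.  90. 234.]
234 69 [421.  52. 234.] [436.  99. 240.]
240 60 [421.  51. 240.] [436.  98. 246.]
246 70 [419.  52. 246.] [436. 100. 252.]
252 62 [421.  52. 252.] [436.  91. 258.]
258 40 [421.  52. 258.] [436. 102. 264.]
264 51 [412.  39. 264.] [443. 113. 270.]
270 93 [408.  41. 270.] [444. 117. 276.]
276 76 [406.  39. 276.] [442. 116. 282.]
282 38 [415.  47. 282.] [443. 116. 288.]
288 90 [418.  56. 288.] [443. 104. 294.]
294 54 [422.  55. 294.] [442. 105. 300.]
toolz [ 0.418 -0.062 -0.906] -n [ 0.418 -0.062 -0.906]
[470.70209516 365.95428444 156.07335113]
t 15.62 at [416.2  76.9 196.8] turn [-2.190e-01  3.783e-01  2.000e-04] shift [ 0.1576 -0.2484  0.0406] q [0.18 0.04 2.05 0.   1.05 1.37]
```

View pics/crop6.png

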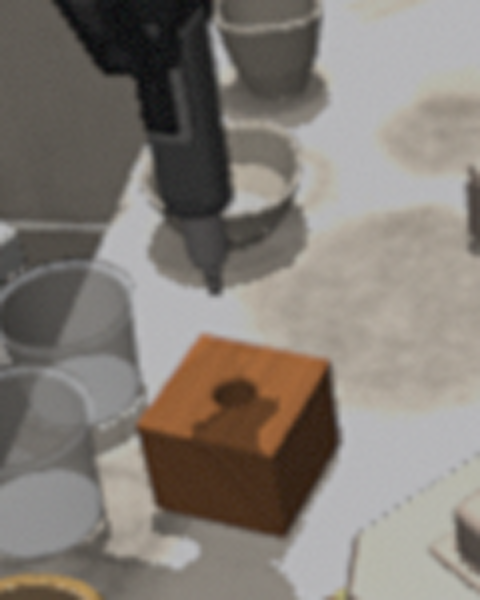

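The crop shows the probe hanging straight, with its nose at crop (215,290) clear of the stand. Depth puts the nose at z≈124, 73 mm below the TCP as expected. Next I move to a 60 mm stand-off along the ring's normal.

To row units: 0.378 rad is 0.0602.

Emit:
move_arm:
  motion:
    - [0, 0, 0, 0.015, -0.024, 0, 0.015]
    - [0, 0, 0, 0.04, -0.062, 0, 0.015]
    - [-0.0064, 0.0111, 0, 0.066, -0.104, 0.005, 0.015]
    - [-0.0127, 0.0223, 0, 0.09, -0.145, 0.013, 0.015]
    - [-0.0207, 0.035, 0, 0.115, -0.185, 0.022, 0.015]
    - [-0.0271, 0.0477, 0, 0.138, -0.22, 0.03, 0.015]
    - [-0.0318, 0.0557, 0, 0.152, -0.24, 0.037, 0.015]
    - [-0.0349, 0.0602, 0, 0.158, -0.248, 0.04, 0.015]

```text
clock: 16.62
eef_pos: [470.5, 366.8, 155.2]
tcp_rot: [2.91, -0.373, 0.425]
contact_force: [-0.7, -1.1, -1.6]
opening: 0.271
grasp_force: 44.6
```

Emit:
move_arm:
  motion:
    - [0, 0, 0, 0, 0, 0, 0.015]
    - [0, 0, 0, 0, 0, 0, 0.015]
    - [0, 0, 0, 0, 0, 0, 0.015]

```text
clock: 17.0
eef_pos: [472.0, 365.2, 157.5]
tcp_rot: [2.912, -0.374, 0.421]
contact_force: [-0.2, -0.1, -1.0]
opening: 0.28
grasp_force: 44.5
```

```bash
cat >> h.py <<'E'
yaw=np.radians(-8.4); t25=np.radians(25)
n=np.array([-np.sin(t25)*np.cos(yaw),-np.sin(t25)*np.sin(yaw),np.cos(t25)])
RT=Ro.from_rotvec(-t25*np.array([-np.sin(yaw),np.cos(yaw),0]))*down(21.7)
ring=np.array([526.6,357.7,34.9])
def axisfit(W,s0,s1,rad):
    D=W.reshape(-1,3)-ring; s=D@n; r=np.linalg.norm(D-s[:,None]*n,axis=1)
    for a in np.arange(s0,s1,6):
        m=(s>=a)&(s<a+6)&(r<rad)
        if m.sum(): q=D[m]; print(int(a),m.sum(),"off",(q-s[m][:,None]*n).mean(0).round(1),"smin",s[m].min().round(1))
E
python3 - <<'E'
from h import *
s=sensors.sense(); print(s["eef_pos"],s["tcp_rot"],s["contact_force"],s["grasp_force"])
plan(ring+n*(73.7+10),RT); print("axis err",np.degrees(np.arccos(-Ro.from_euler("xyz",s["tcp_rot"]).apply([0,0,1])@n)))
print("nose est",s["eef_pos"]+73.5*Ro.from_euler("xyz",s["tcp_rot"]).apply([0,0,1]))
for k in ("side","top"):
    p,d=grab_frame(k); cv2.imwrite(f"pics/{k}7.png",p[:,:,::-1]); print(k); axisfit(cloud(k,d),40,150,20)
c=camera_params("wrist"); p,d=grab_frame("wrist"); print("wrist"); axisfit(cloud("wrist",d,c),40,150,20)
q=cv2.imread("pics/side7.png"); a=cv2.resize(q[90:230,280:420],None,fx=4,fy=4,interpolation=2)
cv2.imwrite("pics/crop7.png",a)
E
```

```text
[471.97361295 365.16002966 157.53765972] [ 2.91198008 -0.3744914   0.42144359] [-0.19006059 -0.06330261 -0.97412378] 44.54499363899231
t 17.0 at [472.  365.2 157.5] turn [ 0.0002  0.     -0.0009] shift [-0.0013 -0.0015  0.0507] q [ 0.88  0.26  1.97 -0.56  0.75  2.46]
axis err 0.013973959229419963
nose est [502.70671053 360.60508716  90.92700583]
side
58 4 off [ 4.2 -2.3  2.1] smin 62.1
64 10 off [ 4.4 -3.   2.3] smin 64.4
70 10 off [ 5.2 -2.1  2.5] smin 70.3
76 6 off [ 3.7 -3.7  1.9] smin 76.7
82 22 off [ 7.6 -6.8  4. ] smin 82.0
88 22 off [ 7.3 -6.3  3.8] smin 88.0
94 25 off [ 7.  -5.7  3.6] smin 94.1
100 21 off [ 7.4 -5.7  3.8] smin 100.1
106 26 off [ 7.6 -6.1  3.9] smin 106.0
112 17 off [ 9.8 -8.   5. ] smin 112.4
118 44 off [ 8.3 -9.2  4.4] smin 118.2
124 37 off [ 8.  -8.6  4.3] smin 124.1
130 36 off [ 8.6 -7.6  4.5] smin 130.3
136 40 off [ 6.9 -8.5  3.8] smin 136.0
142 35 off [ 7.8 -8.1  4.1] smin 142.6
148 40 off [ 7.6 -7.8  4. ] smin 148.1
top
58 1 off [ 1.1 -3.4  0.8] smin 61.2
64 8 off [ 5.  -2.1  2.5] smin 64.8
70 2 off [ 4.3 -4.8  2.3] smin 71.1
82 9 off [ 5.4 -7.7  3. ] smin 85.3
88 21 off [ 7.9 -5.4  4. ] smin 88.3
94 20 off [ 8.4 -5.4  4.2] smin 94.2
100 8 off [ 8.5 -7.   4.4] smin 100.4
112 3 off [12.3 -8.1  6.2] smin 117.4
118 77 off [ 9.6 -8.5  5. ] smin 118.0
124 43 off [ 9.4 -6.9  4.8] smin 124.0
130 34 off [10.1 -6.7  5.1] smin 130.1
136 32 off [12.9 -3.9  6.2] smin 136.0
142 28 off [14.3 -3.2  6.8] smin 142.1
148 20 off [15.   1.3  6.8] smin 148.0
wrist
58 1 off [ 5.1 -1.7  2.5] smin 63.5
64 23 off [4.6 0.2 2.1] smin 64.4
82 41 off [8.4 2.4 3.7] smin 85.5
88 105 off [8.9 1.8 4. ] smin 88.0
94 66 off [9.4 2.2 4.2] smin 94.1
112 5 off [13.2  6.5  5.6] smin 116.9
118 649 off [9.  1.9 4. ] smin 118.3
124 194 off [14.1  4.3  6.2] smin 124.0
130 252 off [14.   4.6  6.2] smin 130.0
136 285 off [14.1  4.4  6.2] smin 136.0
142 312 off [14.1  4.3  6.2] smin 142.0
148 330 off [14.1  4.5  6.2] smin 148.0
```

View pics/crop7.png

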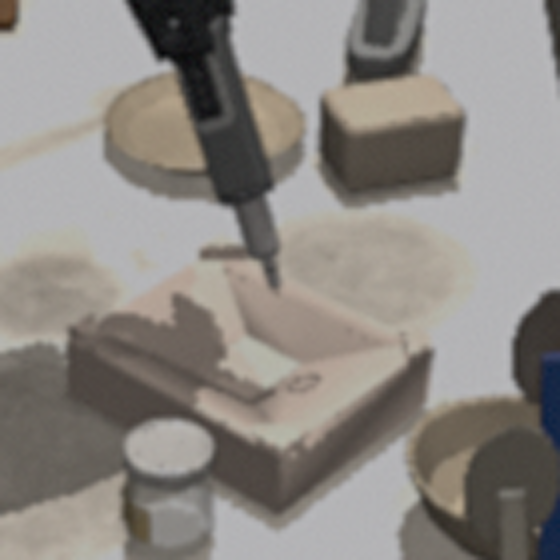

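The crop shows the tilted probe above the cavity, with its nose at (277,285) and the ring at (298,382). The three views and the arm's own pose agree on the axis to within 2 mm. Next I close in to 10 mm.

Emit:
move_arm:
  motion:
    - [0, 0, 0, -0.001, -0.001, 0.012, 0.015]
    - [0, 0, 0, -0.0013, -0.0015, 0.025, 0.015]
    - [0, 0, 0, -0.0013, -0.0015, 0.038, 0.015]
    - [0, 0, 0, -0.0013, -0.0015, 0.046, 0.015]
    - [0, 0, 0, -0.0013, -0.0015, 0.0505, 0.015]
    - [0, 0, 0, -0.0013, -0.0015, 0.0505, 0.015]
    - [0, 0, 0, -0.0013, -0.0015, 0.0505, 0.015]
    - [0, 0, 0, -0.0013, -0.0015, 0.0505, 0.015]

```text
clock: 18.15
eef_pos: [491.3, 363.8, 111.3]
tcp_rot: [2.912, -0.375, 0.423]
contact_force: [-0.7, 0.0, -1.5]
opening: 0.278
grasp_force: 44.5
```

Run:
```python
from h import *
s=sensors.sense(); f=[sensors.sense()["contact_force"]]
plan(ring+n*(73.7-8),RT); print("Fn",s["contact_force"]@n)
for k in ("side","top"):
    p,d=grab_frame(k); cv2.imwrite(f"pics/{k}8.png",p[:,:,::-1]); print(k); axisfit(cloud(k,d),6,30,12)
    f.append(sensors.sense()["contact_force"])
c=camera_params("wrist"); p,d=grab_frame("wrist"); cv2.imwrite("pics/w8.png",p[:,:,::-1]); print("wrist"); axisfit(cloud("wrist",d,c),6,30,12)
print(np.array(f).round(1).tolist())
q=cv2.imread("pics/side8.png"); a=cv2.resize(q[150:220,310:390],None,fx=5,fy=5,interpolation=2)
t=cv2.imread("pics/top8.png"); b=cv2.resize(t[230:300,160:240],None,fx=5,fy=5,interpolation=2)
cv2.imwrite("pics/crop8.png",np.hstack([a,b]))
```

```text
t 18.15 at [491.3 363.8 111.3] turn [-0.0001 -0.0011  0.    ] shift [-0.0003  0.0009  0.0186] q [ 0.85  0.35  1.98 -0.62  0.66  2.51]
Fn -1.1069516055106186
side
6 2 off [0.5 1.3 0.2] smin 10.3
12 8 off [ 3.  -0.4  1.4] smin 12.1
18 8 off [ 2.9 -0.   1.4] smin 18.3
24 8 off [ 3.9 -1.6  1.9] smin 24.3
top
6 1 off [ 1.2 -1.5  0.6] smin 11.1
12 5 off [ 2.6 -0.3  1.2] smin 13.3
18 3 off [ 2.8 -2.4  1.5] smin 18.8
wrist
12 22 off [2.8 1.7 1.2] smin 12.3
18 2 off [3.2 1.5 1.4] smin 18.1
[[-0.7, 0.0, -1.5], [-0.3, -0.8, -0.2], [-0.3, 0.0, -1.5]]
```

View pics/crop8.png

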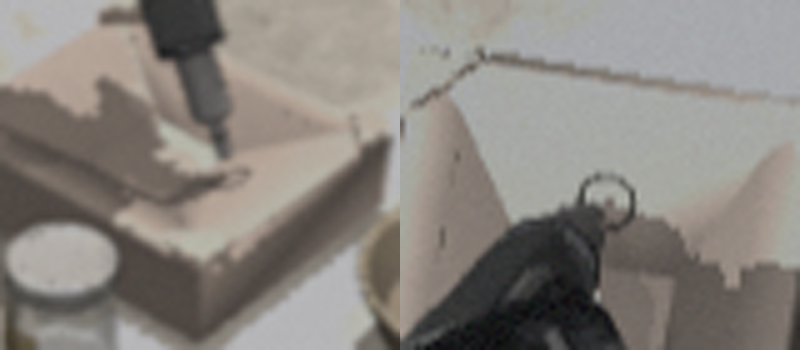

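The nose is heading for the ring in both crops, about 10.5 mm off the face. Next I press slowly along the tool axis.

Emit:
move_arm:
  motion:
    - [0, 0, 0, -0.0003, 0.0009, 0.003, 0.015]
    - [0, 0, 0, -0.0003, 0.0009, 0.006, 0.015]
    - [0, 0, 0, -0.0003, 0.0009, 0.009, 0.015]
    - [0, 0, 0, -0.0003, 0.0009, 0.011, 0.015]
    - [0, 0, 0, -0.0003, 0.0009, 0.0125, 0.015]
    - [0, 0, 0, -0.0003, 0.0009, 0.014, 0.015]
    - [0, 0, 0, -0.0003, 0.0009, 0.015, 0.015]
    - [0, 0, 0, -0.0003, 0.0009, 0.015, 0.015]

```text
clock: 19.3
eef_pos: [497.6, 361.7, 97.3]
tcp_rot: [2.912, -0.375, 0.423]
contact_force: [-2.0, -1.2, 1.0]
opening: 0.275
grasp_force: 44.8
```

Run:
```python
from h import *
plan(ring+n*(73.7-8),RT); f=[]
for k in ("side","top","side","top","side","top","side","top"):
    p,d=grab_frame(k); f.append(sensors.sense()["contact_force"])
f=np.array(f); print("Fn (world mean)",f.mean(0),"along n",(f@n).mean(),(f@n).std())
```

```text
t 19.3 at [497.6 361.7  97.3] turn [ 0.0002 -0.0005 -0.    ] shift [ 0.0003 -0.0002  0.0033] q [ 0.84  0.37  1.98 -0.64  0.63  2.53]
Fn (world mean) [-1.35802874 -0.57710919  1.37906183] along n 1.7819961226966332 0.5495060948035085
```

The contact force is about 2.9 N, so the tip is in by about 5 mm. I'll add 2.7 mm.

Emit:
move_arm:
  motion:
    - [0, 0, 0, 0.0003, 0, 0.001, 0.015]
    - [0, 0, 0, 0.0003, 0, 0.002, 0.015]
    - [0, 0, 0, 0.0003, 0, 0.0027, 0.015]
    - [0, 0, 0, 0.0003, 0, 0.0027, 0.015]
    - [0, 0, 0, 0.0003, 0, 0.0027, 0.015]
    - [0, 0, 0, 0.0003, 0, 0.0027, 0.015]

```text
clock: 20.45
eef_pos: [498.9, 361.6, 95.0]
tcp_rot: [2.912, -0.375, 0.423]
contact_force: [-3.0, -1.5, 1.2]
opening: 0.272
grasp_force: 44.9
```

Run:
```python
from h import *
plan(ring+n*(73.7-8),RT); f=[]
for k in ("side","top")*5:
    p,d=grab_frame(k); f.append(sensors.sense()["contact_force"]); cv2.imwrite(f"pics/{k}9.png",p[:,:,::-1]); np.save(f"{k}9.npy",d)
f=np.array(f); print("along n",(f@n).mean(),(f@n).std(),sensors.sense()["grasp_force"])
for k in("side","top"):
    W=cloud(k,np.load(k+"9.npy")); print(k); axisfit(W,4,30,12); print("cover",rect(W,np.array([612,67]),110,42,60),"jar",rect(W,np.array([513,238]),40,50,70))
c=camera_params("wrist"); p,d=grab_frame("wrist"); cv2.imwrite("pics/w9.png",p[:,:,::-1])
# project ring and barrel mouth into the wrist picture
K=np.array(c["camera_matrix"]); T=np.linalg.inv(np.array(c["world_from_camera"]))
for X in (ring,ring+12*n): q=K@(T[:3,:3]@X+T[:3,3]); print(q[:2]/q[2])
q=cv2.imread("pics/side9.png"); a=cv2.resize(q[145:205,310:370],None,fx=6,fy=6,interpolation=2)
u,v=map(int,(K@(T[:3,:3]@ring+T[:3,3]))[:2]/(K@(T[:3,:3]@ring+T[:3,3]))[2]); u=min(max(u,60),580); v=min(max(v,60),420)
cv2.imwrite("pics/crop9.png",np.hstack([a,cv2.resize(cv2.imread("pics/w9.png")[v-60:v+60,u-60:u+60],(360,360),interpolation=2)]))
```

```text
t 20.45 at [498.9 361.6  95. ] turn [ 0.0002 -0.0004  0.    ] shift [ 0.     -0.0002  0.0006] q [ 0.84  0.38  1.98 -0.64  0.63  2.53]
along n 2.36374966126091 0.34705885223851013 44.956841468811035
side
4 8 off [ 2.6 -1.1  1.3] smin 4.1
10 8 off [ 4.8 -4.4  2.5] smin 10.1
16 18 off [ 4.3 -6.2  2.4] smin 16.0
22 22 off [ 5.2 -4.9  2.7] smin 22.1
28 18 off [ 5.4 -5.   2.8] smin 28.5
cover (3301, 'c', 613.5, 67.9, 'size', [141.6, 168.3], 'ang', 77.1, 'zmed', 48.9) jar (339, 'c', 514.2, 237.1, 'size', [48.8, 48.5], 'ang', 10.5, 'zmed', 61.2)
top
16 15 off [ 6.3 -4.2  3.2] smin 16.9
22 19 off [ 6.1 -5.6  3.2] smin 22.3
28 7 off [ 6.7 -5.7  3.5] smin 29.0
cover (6592, 'c', 612.8, 68.5, 'size', [140.3, 169.3], 'ang', 78.0, 'zmed', 49.0) jar (753, 'c', 512.0, 238.1, 'size', [48.3, 48.6], 'ang', 23.5, 'zmed', 61.9)
[321.94897361 246.32618928]
[321.90383296 253.27563352]
```

View pics/crop9.png

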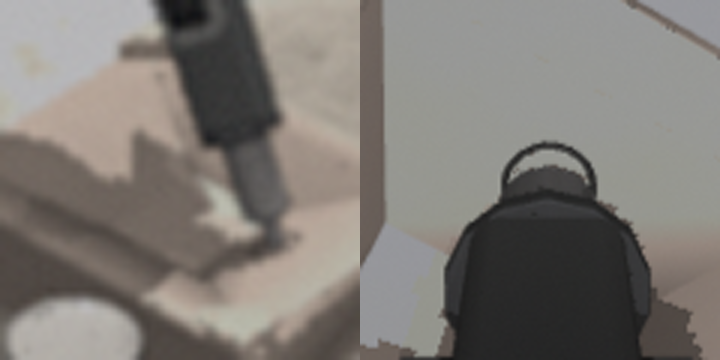

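The left crop shows the tip on the face at (272,235), and the right one shows the barrel centred on the ring at (549,185). The contact force is about 3.5 N, roughly half way in, and the cover and jar have not moved. I'll hand in.

```bash
python3 -c "
from rig import order; print(order.sign_off())"
```

```text
the job is handed in; nothing more can be done
None
```

I handed the job in at about 21 s of the 58 s allowed, but the sign-off returned no verdict: the cover lies flat and released about 5 mm from the board's centre, and the gripper holds the probe square in the ring, about half way in at roughly 3.5 N.

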